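# Open the analyser's sample port with its push-push latch

## Task

Get the analyser ready for the next sample without gripping or lifting anything: with a fingertip, press the wider of its two hatches (the sample port) in at the ridges by its front edge, once, let go, and see for a second or so that it has popped up and stands ajar by itself. Then reach under its raised front edge with the fingertip, swing it right back against its stop, and leave it standing open. Pushing the popped hatch back down counts as a second press; do not lean hard on the machine, leave the narrower hatch shut and do not disturb the things standing by.

Things in the scene. Friction and masses are not known exactly. Their poses are not given: they have to be found in the camera images.
- analyser: White desktop blood analyser, fixed, 180 deep (x) x 240 wide (y). Origin: centre of its underside; x to its back, y to its left seen from the front, z up. Deck 80 mm high; sloping display console at the back, to 120 mm, from 20 mm behind the hinges. Two grey hatches flush in the deck, hinge at x=+6 to front face at x=-90: sample port on the right (76 wide, y=-55), reagent hatch on the left (46 wide, y=+53).
- port_hatch (a joint): Sample-port hatch, rad: 0 latched and flush; negative pressed in, stop at -0.072 (5.8 mm at the ridges); positive open. About 3 N at the ridges presses it in; past -0.045 the latch lets go, and once the finger is away it rises in half a second to 0.71 (ajar), held by a spring. From there swing it by hand (under 1 N) to its stop at 1.83, where it stays; short of upright it may sink back.
- port_press (a point): Middle of the three raised ridges on the upper face of the sample-port hatch, 80 mm from the hinge line, 16 mm behind the front edge: where to press. Moves with the hatch; 80 mm above the table while it is shut.
- port_edge (a point): Middle of the sample-port hatch's front edge, 96 mm from the hinge line, half-way through the 7 mm plate; moves with it. A 4 mm thick front skirt reaches 12.5 mm below it, square to the plate. Ajar, this point is 63 mm above and 73 mm in front of the hinge. A latch tongue 20 mm wide hangs under the middle, 29 to 39 mm behind the edge, 30 mm deep.
- port_hinge (a point): Middle of the sample-port hatch's hinge line, which runs along the analyser's y, 76.5 mm above the table. Fixed to the analyser.
- port_catch (a joint): Hidden catch pin of the sample port's push-push latch, m: 0 = holding the hatch, about +0.006 = free (hatch let go), up to +0.012 while the hatch leaves it, below -0.005 only while the popped hatch is pushed down and latched again.
- cell_hatch (a joint): Narrower reagent hatch, rad; 0 = latched and flush, negative = pressed in, positive = open. It has the same kind of push-push latch and is to stay shut.
- specimen_cup: Closed specimen cup with a screw lid, 55 mm across, 72 mm high, standing beside the analyser, left or right. Origin: centre of its underside, z up.
- dropper: Dropper bottle with a rubber bulb, 33 mm across, 106 mm high, standing beside the analyser, left or right. Origin: centre of its underside, z up.
- sample_tube: Stoppered sample tube lying on the table right of the analyser, 17 mm thick, 88 mm long along its y. Origin: under its middle.

How it is judged:
On the way, in this order (a step that is already met when the one before it is completed fails the run):
1. the sample-port hatch is pressed in past flush (value of joint port_hatch below -0.03 rad).
2. the hatch has popped and stands ajar by itself, with no finger on the machine, for half a second (value of joint port_hatch between 0.55 and 0.85 rad and contact force between the fingers and analyser below 0.05 N), for 0.5 s.
At the end, for the whole second after the job is handed in: The sample-port hatch stands open within 0.13 rad of its stop (beyond 1.70 rad), its latch free; the reagent hatch is shut; cup, bottle and tube are within 15 mm of where they stood (value of joint port_hatch above 1.7 rad and value of joint port_catch above 0.003 m and value of joint cell_hatch below 0.02 rad and distance of each of specimen_cup, dropper, sample_tube from where it was at the start of the episode below 0.015 m); the robot touches nothing.
It fails at once if the popped hatch was pushed down again so that its latch was worked a second time (value of joint port_catch below -0.004 m).
It fails at once if the reagent hatch was pressed in or opened (value of joint cell_hatch above 0.05 rad or value of joint cell_hatch below -0.03 rad).
It fails at once if the machine was pushed or pinched with more than 30 N (contact force between the fingers and analyser above 30 N).
It fails at once if a thing standing by was shoved, tipped, lifted or carried (distance of any of specimen_cup, dropper, sample_tube from where it was at the start of the episode above 0.015 m or angle between any of specimen_cup, dropper's own z axis and vertical above 0.3 rad or height (world z) of sample_tube above 0.012 m).
It also fails if it takes over 45 s, if anything falls off the work surface, if the arm or the gripper's body presses on something with over 40 N, if the wrist force passes 120 N, or if a joint passes its speed limit or range.

## Robot

A 7-joint arm with a two-finger parallel gripper is mounted at the origin on a cart in front of the work surface, level with it; the furniture and walls round the work are solid. World frame = base frame: x ahead of the robot, y to its left, z up, the work surface at z = 0. Lengths are in m, angles in rad, forces in N, time in s.
With the tool pointing down it reaches from about 0.35 to 0.9 m from the base axis. Payload 8.1 kg.
Tool frame: the origin (TCP) lies at the very end of the fingers, on their centre line; the grasp point (between the pads) lies 19 mm behind it (grasp_offset is the distance from the TCP to the grasp point, in m); z points along the fingers, y is the line along which they close (so a half turn about z gives the same grasp; the last joint's range is limited). The gripper opens to 92 mm and grips with 3 to 60 N. Pads are 19 mm wide; open, the fingers measure 130 mm over their backs; the gripper's body (75 mm by 190 mm) begins 47 mm behind the grasp point.
Start: joints at [-1.306, 0.434, 0.025, 1.573, -0.012, 1.134, -0.075], TCP at [0.225, 0.583, 0.227] pointing down, gripper open.
Joint ranges: [-2.62, 2.62], [-0.44, 2.09], [-1.27, 1.32], [0.08, 2.57], [-1.32, 4.46], [0.12, 2], [-2.74, 2.74]. Speed limits (rad/s): [2.22, 2.22, 3.01, 3.01, 3.14, 3.14, 3.14].

## Interface

Orientations are given as a rotation vector (axis times angle).
In Python, from cell import observe, get_image, camera_params, sign_off, silhouettes, grasp_offset gives the robot as it stands. The module is installed in compiled form; this text tells all that it offers.
- The arm moves only by the tool jog_arm, never from a script. Its argument "motion" is a list that holds one entry, the list of rows, each a list of 7 numbers: the shift along the tool's x, y, z in m, then the turn, a rotation vector about the tool's x, y, z in rad, then the closure, from -1 (fully open) to 1 (shut), so that 0 is half open. In form: [[[dx, dy, dz, wx, wy, wz, hand], ...]]. A call has 1 to 10 rows; each row is the pose to reach, as a shift and turn from the pose commanded when the call began, along the tool's axes at that moment; what a row does not reach only later rows make up. A row lasts 1/12 s, in which the tool goes at most 41.7 mm and 7.16 degrees, less where a joint would pass 70% of its speed; a pose out of reach is approached as far as the arm can. A call with a gripper value outside its range is refused whole. The fingers move at their own pace and stop on an object; "force" is the grip in N (left out, the last holds). Time passes only in rows, so rows that repeat a pose let the fingers close. It gives the time, the measured TCP pose, the force, the opening and the grip force at its end, in the units of the state.
- observe(): the state, without advancing time (a new reading comes with each control period).
- get_image(name): name is "scene" or "side" or "wrist"; returns the picture (480x640x3 uint8, red, green, blue); there is no depth.
- camera_params(name): a dict with "vertical_fov" (degrees; the focal length in pixels is half the picture's height over the tangent of half this angle, whatever the lens; pixels are square), "cx", "cy" (the principal point, pixels), "T" (4x4, takes a point from camera to world coordinates). Camera axes: x right, y down, z forward; pixel columns grow to the right and rows downward; lengths in m; the calibration is good to about 2 mm. A picture is of the moment at which its call begins: read the wrist's pose just before it. camera_params takes no time and is no camera call; for the wrist camera it gives the pose at the moment of the call.
- sign_off(): hands the job in; it is judged then, once.
Trained networks look in the newest picture that a camera, given by its name, has taken for a name from the list of things; names that differ only in an ending like _2 or _b are one class to them, and where a whole thing is asked for, a point or a joint stands for the part that bears it (a point fixed in the world has none). Each returns a list of dicts, best first, with "p" (0 to 1); they miss things now and then, are a little off and sometimes report something else, mostly with a low value. They report only what shows in the picture. A call takes as long as a camera call.
- silhouettes(query, camera): "mask" (480x640 bool, what is visible of it) and "pixel" ([column, row] in pixels, amid what is visible of it).
The state is a dict: "clock": time; "joints": joint angles; "dq": joint speeds; "joint_efforts": joint torques, N m; "position": TCP position; "ee_rot": TCP orientation; "force": force on the tool from outside, world axes, zero at the start; "ft_torque": the same for the moment, N m; "width": opening from 0.0 (shut) to 1.0 (fully open); "gripper_force": force on a finger pad.
Only numpy, scipy, OpenCV 4.12 (cv2) and the standard library are available. Lean on these libraries where they do the work, as an engineer would, in place of code of your own. Each camera call takes 0.05 s, during which the arm holds its last target. There are 200 camera calls.

## Working session

There is one attempt and no reset: what is moved stays moved. The work goes in short steps, Python scripts to look and compute and a tool call to move; the robot and the scene stay as the last step left them, time stands still between calls to the robot, and variables do not carry over. Pictures are saved under pics/ and viewed, at most 10 in all, crops included, and the job is handed in when it is done.

Besides the shell and the picture viewer there is one more tool, called as name([rows], argument=value, ...), one row to a line, values as JSON. jog_arm: Moves the arm, as the interface text tells. Its arguments: {"type":"object","properties":{"motion":{"type":"array"},"force":{"type":"number"}},"required":["motion"]}

```bash
mkdir -p pics; cat > h.py <<'E'
import numpy as np, cv2
from cell import *
from scipy.spatial.transform import Rotation as R
def K(c):
    p=camera_params(c); f=240/np.tan(np.radians(p["vertical_fov"])/2); return p,f
def ray(c,px,z):
    p,f=K(c); T=np.array(p["T"]); d=T[:3,:3]@np.array([(px[0]-p["cx"])/f,(px[1]-p["cy"])/f,1]); o=T[:3,3]
    return o+d*(z-o[2])/d[2]
def proj(c,P):
    p,f=K(c); T=np.linalg.inv(np.array(p["T"])); q=np.atleast_2d(P)@T[:3,:3].T+T[:3,3]
    return np.c_[p["cx"]+f*q[:,0]/q[:,2],p["cy"]+f*q[:,1]/q[:,2]]
E
python3 - <<'E'
from h import *
s=observe(); print({k:np.round(v,3).tolist() for k,v in s.items()})
ims=[]
for c in("scene","side"):
    im=get_image(c); cv2.imwrite(f"pics/{c}0.png",im[:,:,::-1])
    p,f=K(c); print(c,np.round(p["T"],3).tolist(),f)
    for n in("analyser","port_hatch","cell_hatch","specimen_cup","dropper","sample_tube"):
        for d in silhouettes(n,c)[:2]:
            ys,xs=np.nonzero(d["mask"]); print(n,round(d["p"],2),np.round(d["pixel"]),xs.min(),xs.max(),ys.min(),ys.max(),len(xs))
            if n=="port_hatch" or n=="cell_hatch":
                b=cv2.boxPoints(cv2.minAreaRect(np.c_[xs,ys].astype(np.float32))); print([np.round(ray(c,q,.08),3).tolist() for q in b])
E
```

```text
{'clock': 0.0, 'joints': [-1.306, 0.435, 0.025, 1.574, -0.012, 1.134, -0.075], 'dq': [-0.0, -0.001, -0.0, -0.0, -0.001, -0.002, 0.001], 'joint_efforts': [-0.0, -66.783, 0.985, -31.447, -0.061, 0.043, 0.0], 'position': [0.225, 0.583, 0.226], 'ee_rot': [-0.575, -3.088, 0.002], 'force': [0.554, 0.901, 0.065], 'ft_torque': [-0.015, 0.013, 0.027], 'gripper_force': 0.0, 'width': 0.999}
scene [[0.819, -0.355, 0.451, 0.074], [-0.574, -0.506, 0.644, -0.46], [-0.0, -0.786, -0.618, 0.675], [0.0, 0.0, 0.0, 1.0]] 584.3875525497236
analyser 0.93 [304. 217.] 230 382 144 291 13980
analyser 0.47 [269. 159.] 264 281 143 174 330
port_hatch 0.8 [292. 228.] 259 328 210 253 1688
[[0.443, 0.227, 0.08], [0.563, 0.224, 0.08], [0.528, 0.141, 0.08], [0.418, 0.147, 0.08]]
cell_hatch 0.69 [270. 198.] 239 295 183 213 885
[[0.456, 0.32, 0.08], [0.567, 0.319, 0.08], [0.544, 0.262, 0.08], [0.438, 0.265, 0.08]]
specimen_cup 0.74 [349. 280.] 331 366 253 306 1542
dropper 0.7 [269. 161.] 265 281 143 173 290
sample_tube 0.98 [370. 342.] 340 394 328 355 505
side [[0.989, -0.061, 0.132, 0.387], [-0.145, -0.448, 0.882, -0.717], [0.006, -0.892, -0.452, 0.507], [0.0, 0.0, 0.0, 1.0]] 582.4032607875849
analyser 0.6 [330. 221.] 265 376 163 274 9353
port_hatch 0.95 [295. 220.] 267 323 210 229 1043
[[0.437, 0.151, 0.08], [0.443, 0.227, 0.08], [0.541, 0.214, 0.08], [0.529, 0.138, 0.08]]
cell_hatch 0.94 [294. 196.] 271 320 190 199 443
[[0.457, 0.319, 0.08], [0.55, 0.306, 0.08], [0.543, 0.263, 0.08], [0.454, 0.275, 0.08]]
specimen_cup 0.93 [319. 272.] 302 335 247 300 1524
specimen_cup 0.17 [328. 173.] 322 333 159 181 188
dropper 0.63 [327. 171.] 323 333 160 181 158
sample_tube 0.74 [308. 327.] 287 324 309 343 467
sample_tube 0.41 [294. 197.] 271 321 190 199 479
```

View pics/scene0.png

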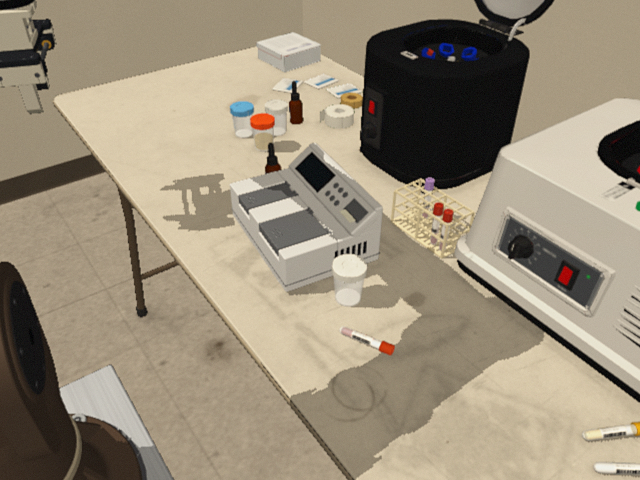

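View pics/side0.png

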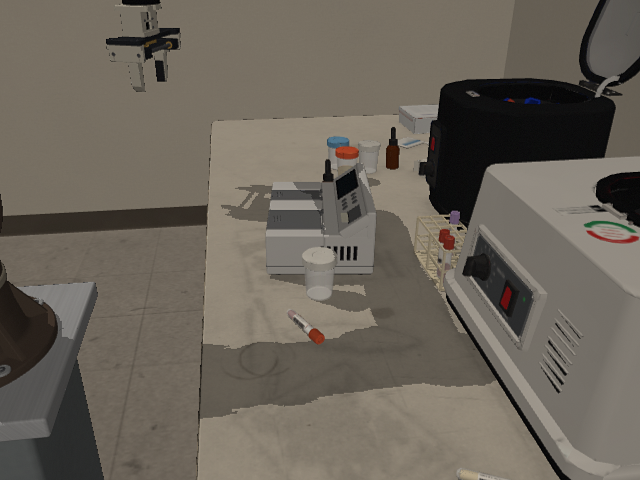

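The scene shows the analyser at around (305,217), shut, with the port hatch (292,228) nearer the camera and the reagent hatch (270,198). The cup (349,280) and tube (370,342) stand on its right, and the dropper (270,160) is on its left. The side view agrees with this. Next I fit the analyser pose to the hatch masks.

```bash
cat > fit.py <<'E'
from h import *
from scipy.optimize import minimize
def quad(p,y0,w,m=0):
    c,s=np.cos(p[2]),np.sin(p[2])
    L=np.array([[-90,y0-w/2,80],[-90,y0+w/2,80],[6,y0+w/2,80],[6,y0-w/2,80]])/1e3
    if m: L=np.r_[L,L[:2]-[0,0,.016]]
    return np.c_[p[0]+c*L[:,0]-s*L[:,1],p[1]+s*L[:,0]+c*L[:,1],L[:,2]]
def fit(cams,skirt,p0=(.53,.24,-.12)):
    M=[]
    for c in cams:
        get_image(c)
        for n,y,w in(("port_hatch",-55,76),("cell_hatch",53,46)):
            d=silhouettes(n,c)
            if d and d[0]["p"]>.4: M.append((c,y,w,cv2.GaussianBlur(d[0]["mask"].astype(np.float32),(0,0),1.5)))
    def cost(p):
        t=0
        for c,y,w,m in M:
            h=cv2.convexHull(proj(c,quad(p,y,w,skirt)).astype(np.float32))
            a=np.zeros((480,640),np.uint8); cv2.fillConvexPoly(a,np.round(h*16).astype(np.int32),255,cv2.LINE_AA,4)
            a=cv2.GaussianBlur(a/255.,(0,0),1.5); t+=((a-m)**2).sum()/m.sum()
        return t
    r=minimize(cost,p0,method="Nelder-Mead",options=dict(initial_simplex=np.array(p0)+np.array([[0,0,0],[.02,0,0],[0,.02,0],[0,0,.1]]),xatol=1e-4,fatol=1e-5))
    return r.x,r.fun,len(M)
E
python3 - <<'E'
from fit import *
for cams in(("scene",),("side",),("scene","side")):
    for sk in(0,1): print(cams,sk,fit(cams,sk))
E
```

```text
('scene',) 0 (array([ 0.53228844,  0.23242168, -0.14567778]), np.float64(0.02175621540894106), 2)
('scene',) 1 (array([ 0.53777244,  0.23680739, -0.16371056]), np.float64(0.1738073562578008), 2)
('side',) 0 (array([ 0.53664662,  0.23209214, -0.14465864]), np.float64(0.032042479311671986), 2)
('side',) 1 (array([ 0.53801513,  0.24095144, -0.14752237]), np.float64(0.4191663742332291), 2)
('scene', 'side') 0 (array([ 0.53396603,  0.23267602, -0.13532908]), np.float64(0.08768374423488554), 4)
('scene', 'side') 1 (array([ 0.53779623,  0.23727477, -0.16625437]), np.float64(0.7140172392647064), 4)
```

```bash
cat >> h.py <<'E'
A=np.array([.534,.232,-.145])
def loc(l):
    c,s=np.cos(A[2]),np.sin(A[2]); return np.array([A[0]+c*l[0]-s*l[1],A[1]+s*l[0]+c*l[1],l[2]])
def rot(tilt):  # tool z tips forward (analyser +x) by tilt
    return R.from_euler("z",A[2])*R.from_euler("y",-tilt)*R.from_matrix(np.diag([-1,1,-1]))
def go(*ts):
    s=observe(); p=np.array(s["position"]); r=R.from_rotvec(s["ee_rot"])
    print("t",round(s["clock"],2),"pos",np.round(p,4),"F",np.round(s["force"],2),"q",np.round(s["joints"],2))
    c,si=np.cos(A[2]),np.sin(A[2]); d=p[:2]-A[:2]; print("local",np.round([c*d[0]+si*d[1],-si*d[0]+c*d[1],p[2]],4))
    for l,t in ts: print(l,t,np.round(r.inv().apply(loc(l)-p),4).tolist(),np.round((r.inv()*rot(t)).as_rotvec(),4).tolist())
E
python3 -c "
from h import *
go(((-.074,-.055,.2),0))"
```

```text
t 1.9 pos [0.2247 0.5832 0.2268] F [-0.15  0.37  0.8 ] q [-1.31  0.43  0.02  1.57 -0.01  1.13 -0.08]
local [-0.3568  0.3029  0.2268]
(-0.074, -0.055, 0.2) 0 [-0.3549, -0.2865, 0.0267] [0.0001, -0.0, -0.2229]
```

jog_arm([
  [[-0.355,-0.2865,0.027,0,0,-0.223,1],[-0.355,-0.2865,0.027,0,0,-0.223,1],[-0.355,-0.2865,0.027,0,0,-0.223,1],[-0.355,-0.2865,0.027,0,0,-0.223,1],[-0.355,-0.2865,0.027,0,0,-0.223,1],[-0.355,-0.2865,0.027,0,0,-0.223,1],[-0.355,-0.2865,0.027,0,0,-0.223,1],[-0.355,-0.2865,0.027,0,0,-0.223,1],[-0.355,-0.2865,0.027,0,0,-0.223,1],[-0.355,-0.2865,0.027,0,0,-0.223,1]],
])

```text
clock: 2.73
position: [0.4336, 0.2212, 0.2024]
ee_rot: [0.227, 3.133, 0.001]
force: [0.5, 1.4, 0.4]
width: 0.324
gripper_force: 0.0
```

jog_arm([
  [[0,0,0,0,0,0,1]],
])

```text
clock: 2.82
position: [0.4368, 0.2146, 0.2021]
ee_rot: [0.244, 3.13, -0.005]
force: [0.3, -0.8, 0.2]
width: 0.253
gripper_force: 0.0
```

```bash
python3 -c "
from h import *
go(((-.074,-.055,.2),0))"
```

```text
t 2.82 pos [0.4368 0.2146 0.2021] F [ 0.34 -0.85  0.24] q [-0.68  0.23  0.13  1.94 -0.03  0.97  0.88]
local [-0.0937 -0.0312  0.2021]
(-0.074, -0.055, 0.2) 0 [-0.0199, -0.0235, 0.0022] [-0.0029, 0.0023, -0.0106]
```

jog_arm([
  [[-0.02,-0.0235,0.002,0,0,-0.01,1],[-0.02,-0.0235,0.002,0,0,-0.01,1],[-0.02,-0.0235,0.002,0,0,-0.01,1],[-0.02,-0.0235,0.002,0,0,-0.01,1],[-0.02,-0.0235,0.002,0,0,-0.01,1]],
])

```text
clock: 3.23
position: [0.4488, 0.1979, 0.2002]
ee_rot: [-0.21, -3.134, -0.001]
force: [0.2, 0.1, 0.0]
width: 0.004
gripper_force: 0.0
```

```bash
python3 - <<'E'
from fit import *
go(((-.074,-.055,.095),0))
im=get_image("wrist").copy()
for y,w in((-55,76),(53,46)): cv2.polylines(im,[np.round(proj("wrist",quad(A,y,w))).astype(np.int32)],True,(255,0,0))
s=get_image("scene")[100:340,160:480]
cv2.imwrite("pics/w1.png",cv2.resize(np.hstack([im,cv2.resize(s,(640,480))]),(800,300))[:,:,::-1])
E
```

```text
t 3.23 pos [0.4488 0.1979 0.2002] F [0.19 0.1  0.03] q [-0.64  0.24  0.14  1.94 -0.04  0.97  0.96]
local [-0.0794 -0.046   0.2002]
(-0.074, -0.055, 0.095) 0 [-0.0053, -0.0091, 0.1052] [0.0004, -0.0002, 0.0114]
```

View pics/w1.png

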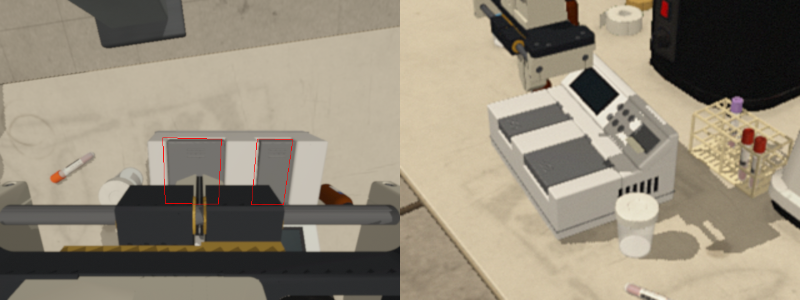

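```bash
python3 - <<'E'
from fit import *
go(((-.074,-.055,.1),0))
print(fit(("wrist",),0,A))
T=np.array(camera_params("wrist")["T"]); s=observe(); r=R.from_rotvec(s["ee_rot"])
print(np.round(r.inv().apply(T[:3,3]-s["position"]),3), np.round(r.as_matrix().T@T[:3,:3],2).tolist())
E
```

```text
t 3.33 pos [0.4488 0.1979 0.2002] F [-0.66 -0.66 -1.49] q [-0.64  0.24  0.14  1.94 -0.04  0.97  0.96]
local [-0.0794 -0.0461  0.2002]
(-0.074, -0.055, 0.1) 0 [-0.0053, -0.009, 0.1002] [0.0003, -0.0001, 0.0118]
(array([ 0.5333237 ,  0.23732959, -0.14224932]), np.float64(0.5891712399598), 1)
[ 0.078  0.001 -0.157] [[0.0, -0.96, -0.29], [1.0, 0.0, -0.0], [0.0, -0.29, 0.96]]
```

jog_arm([
  [[-0.005,-0.009,0.03,0,0,0.012,1],[-0.005,-0.009,0.06,0,0,0.012,1],[-0.005,-0.009,0.09,0,0,0.012,1],[-0.005,-0.009,0.108,0,0,0.012,1],[-0.005,-0.009,0.108,0,0,0.012,1],[-0.005,-0.009,0.108,0,0,0.012,1]],
])

```text
clock: 3.98
position: [0.4525, 0.1872, 0.0918]
ee_rot: [-0.23, -3.132, 0.002]
force: [-0.3, -0.3, 0.2]
width: 0.002
gripper_force: 0.0
```

```bash
python3 - <<'E'
from fit import *
go(((-.074,-.055,.076),0))
s=get_image("scene")[120:300,200:440]
cv2.imwrite("pics/s2.png",cv2.resize(s,(640,480))[:,:,::-1])
E
```

```text
t 3.98 pos [0.4525 0.1872 0.0918] F [-0.29 -0.33  0.21] q [-0.6   0.39  0.13  2.06 -0.07  0.7   1.  ]
local [-0.0742 -0.0561  0.0918]
(-0.074, -0.055, 0.076) 0 [-0.0002, 0.0011, 0.0158] [-0.0012, -0.0015, -0.0016]
```

View pics/s2.png

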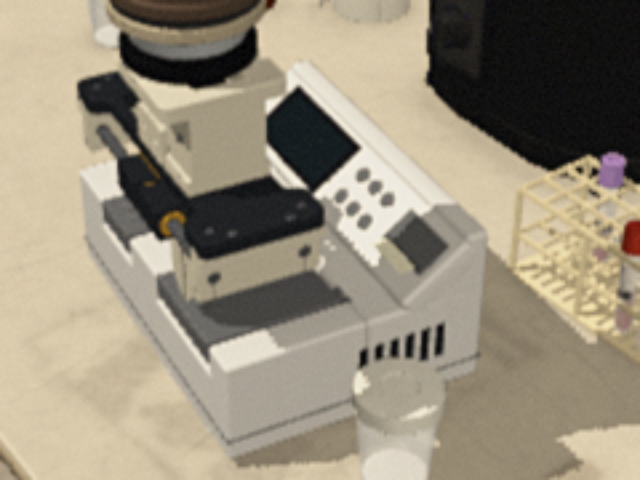

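The crop shows the closed fingertips just above the port hatch, centred near its front edge. Pressing now.

jog_arm([
  [[0,0.001,0.005,0,0,0,1],[0,0.001,0.009,0,0,0,1],[0,0.001,0.012,0,0,0,1],[0,0.001,0.014,0,0,0,1],[0,0.001,0.015,0,0,0,1],[0,0.001,0.016,0,0,0,1],[0,0.001,0.0165,0,0,0,1]],
])

```text
clock: 4.62
position: [0.4535, 0.1887, 0.0758]
ee_rot: [0.23, 3.132, 0.001]
force: [0.4, 1.3, 2.7]
width: 0.005
gripper_force: 1.3
```

jog_arm([
  [[0,0,0.0005,0,0,0,1],[0,0,0.001,0,0,0,1],[0,0,0.001,0,0,0,1]],
])

```text
clock: 4.87
position: [0.4535, 0.1886, 0.0748]
ee_rot: [0.23, 3.132, 0.001]
force: [0.6, 1.2, 3.3]
width: 0.002
gripper_force: 1.9
```

jog_arm([
  [[0,0,-0.04,0,0,0,1],[0.02,0,-0.08,0,0,0,1],[0.05,0,-0.11,0,0,0,1],[0.07,0,-0.13,0,0,0,1],[0.07,0,-0.13,0,0,0,1],[0.07,0,-0.13,0,0,0,1],[0.07,0,-0.13,0,0,0,1],[0.07,0,-0.13,0,0,0,1],[0.07,0,-0.13,0,0,0,1],[0.07,0,-0.13,0,0,0,1]],
])

```text
clock: 5.7
position: [0.384, 0.198, 0.2036]
ee_rot: [-0.232, -3.132, 0.002]
force: [-0.1, 0.0, 0.2]
width: 0.002
gripper_force: 0.0
```

jog_arm([
  [[0,0,0,0,0,0,1],[0,0,0,0,0,0,1],[0,0,0,0,0,0,1],[0,0,0,0,0,0,1],[0,0,0,0,0,0,1],[0,0,0,0,0,0,1],[0,0,0,0,0,0,1],[0,0,0,0,0,0,1],[0,0,0,0,0,0,1],[0,0,0,0,0,0,1]],
])

```text
clock: 6.53
position: [0.3838, 0.1986, 0.2046]
ee_rot: [0.231, 3.133, 0.0]
force: [0.6, 0.2, 0.0]
width: 0.007
gripper_force: 0.0
```

```bash
python3 - <<'E'
from fit import *
go(((-.14,-.025,.2),.5),((-.14,-.025,.115),.5))
a=get_image("scene")[120:300,200:440]; b=get_image("side")[120:300,200:440]
cv2.imwrite("pics/s3.png",np.hstack([cv2.resize(x,(400,300)) for x in(a,b)])[:,:,::-1])
print([np.round(proj(c,loc((-.067,-.055,.1395)))) for c in("scene","side")])
E
```

```text
t 6.53 pos [0.3838 0.1986 0.2046] F [0.59 0.17 0.04] q [-0.71  0.14  0.13  2.05 -0.02  0.95  0.85]
local [-0.1437 -0.0548  0.2046]
(-0.14, -0.025, 0.2) 0.5 [-0.0037, 0.0298, 0.0046] [-0.0004, -0.5, -0.0019]
(-0.14, -0.025, 0.115) 0.5 [-0.0037, 0.0298, 0.0896] [-0.0004, -0.5, -0.0019]
[array([[277., 204.]]), array([[278., 187.]])]
```

View pics/s3.png

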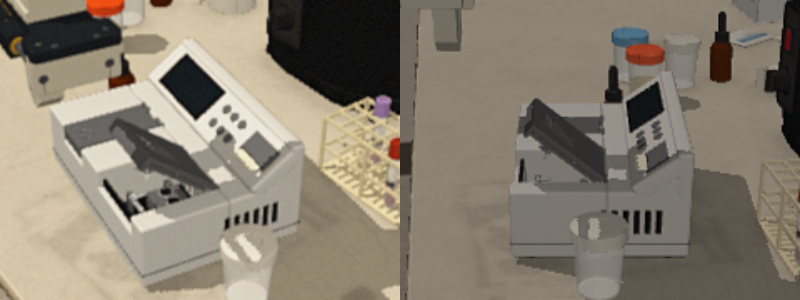

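The hatch has popped and stands ajar, with its front edge at crop (115,122) in the scene view and (530,103) in the side view. The gripper is clear of it. Next I tilt the tool and lower it in front of the edge, off-centre to miss the tongue.

jog_arm([
  [[0.005,0.01,0,0,-0.12,0,1],[0.005,0.02,0,0,-0.24,0,1],[0.005,0.03,0,0,-0.36,0,1],[0.005,0.033,0,0,-0.48,0,1],[0.005,0.033,0.03,0,-0.5,0,1],[0.005,0.033,0.06,0,-0.5,0,1],[0.005,0.033,0.09,0,-0.5,0,1],[0.005,0.033,0.09,0,-0.5,0,1],[0.005,0.033,0.09,0,-0.5,0,1],[0.005,0.033,0.09,0,-0.5,0,1]],
])

```text
clock: 7.47
position: [0.3835, 0.2315, 0.1143]
ee_rot: [0.192, 2.636, -0.053]
force: [-0.4, 0.8, 0.0]
width: 0.009
gripper_force: 0.0
```

```bash
python3 - <<'E'
from fit import *
go(*[((x,-.022,z),.5) for x,z in((-.105,.112),(-.08,.112),(-.06,.128),(-.034,.142),(-.009,.15),(.017,.152))])
E
```

```text
t 7.47 pos [0.3835 0.2315 0.1143] F [-0.4   0.76  0.05] q [-1.08  0.22  0.03  2.42  1.03  0.54 -0.54]
local [-0.1488 -0.0223  0.1143]
(-0.105, -0.022, 0.112) 0.5 [-0.0374, 0.0003, 0.023] [-0.0031, -0.0006, 0.0004]
(-0.08, -0.022, 0.112) 0.5 [-0.0593, 0.0003, 0.035] [-0.0031, -0.0006, 0.0004]
(-0.06, -0.022, 0.128) 0.5 [-0.0845, 0.0003, 0.0305] [-0.0031, -0.0006, 0.0004]
(-0.034, -0.022, 0.142) 0.5 [-0.1141, 0.0003, 0.0307] [-0.0031, -0.0006, 0.0004]
(-0.009, -0.022, 0.15) 0.5 [-0.1398, 0.0003, 0.0356] [-0.0031, -0.0006, 0.0004]
(0.017, -0.022, 0.152) 0.5 [-0.1636, 0.0003, 0.0463] [-0.0031, -0.0006, 0.0004]
```

jog_arm([
  [[-0.02,0,0.012,0,0,0,1],[-0.0375,0,0.023,0,0,0,1],[-0.05,0,0.03,0,0,0,1],[-0.0595,0,0.035,0,0,0,1],[-0.066,0,0.034,0,0,0,1],[-0.072,0,0.033,0,0,0,1],[-0.078,0,0.032,0,0,0,1],[-0.0845,0,0.0305,0,0,0,1],[-0.0845,0,0.0305,0,0,0,1]],
])

```text
clock: 8.22
position: [0.4737, 0.2192, 0.1312]
ee_rot: [0.197, 2.632, -0.046]
force: [-0.1, -0.3, 0.1]
width: 0.008
gripper_force: 0.0
```

```bash
python3 - <<'E'
from fit import *
go(*[((x,-.022,z),.5) for x,z in((-.06,.128),(-.034,.142),(-.009,.15),(.017,.152))])
a=get_image("scene")[120:300,200:440]; b=get_image("side")[120:300,200:440]
cv2.imwrite("pics/s4.png",np.hstack([cv2.resize(x,(400,300)) for x in(a,b)])[:,:,::-1])
E
```

```text
t 8.22 pos [0.4737 0.2192 0.1312] F [-0.13 -0.31  0.05] q [-0.9   0.26  0.09  2.3   0.97  0.47 -0.25]
local [-0.0578 -0.0214  0.1312]
(-0.06, -0.022, 0.128) 0.5 [0.0035, -0.0006, 0.0017] [0.001, 0.0028, -0.005]
(-0.034, -0.022, 0.142) 0.5 [-0.026, -0.0005, 0.002] [0.001, 0.0028, -0.005]
(-0.009, -0.022, 0.15) 0.5 [-0.0518, -0.0004, 0.007] [0.001, 0.0028, -0.005]
(0.017, -0.022, 0.152) 0.5 [-0.0756, -0.0003, 0.0178] [0.001, 0.0028, -0.005]
```

View pics/s4.png

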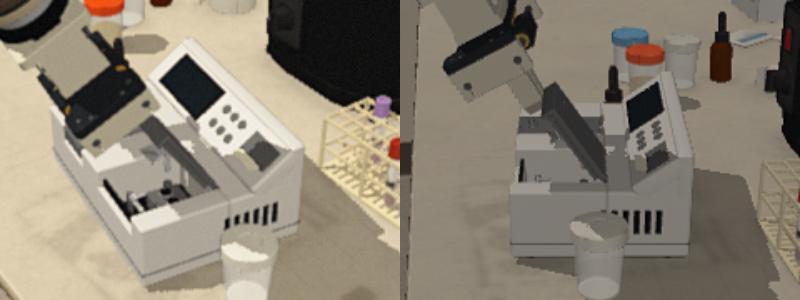

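The finger is under the front edge and has swung the hatch to about 1.0 rad, with its edge at (550,88) in the side crop. I'll carry on to the stop.

jog_arm([
  [[-0.008,0,0,0,0,0,1],[-0.017,0,0.001,0,0,0,1],[-0.026,0,0.002,0,0,0,1],[-0.035,0,0.004,0,0,0,1],[-0.044,0,0.006,0,0,0,1],[-0.052,0,0.008,0,0,0,1],[-0.059,0,0.011,0,0,0,1],[-0.065,0,0.013,0,0,0,1],[-0.065,0,0.013,0,0,0,1]],
])

```text
clock: 9.07
position: [0.5353, 0.2093, 0.1486]
ee_rot: [0.195, 2.635, -0.049]
force: [0.1, 0.2, -0.1]
width: 0.003
gripper_force: 0.0
```

jog_arm([
  [[-0.0035,0,0.0015,0,0,0,1],[-0.007,0,0.003,0,0,0,1],[-0.009,0,0.004,0,0,0,1],[-0.009,0,0.004,0,0,0,1]],
])

```text
clock: 9.4
position: [0.5443, 0.2081, 0.1489]
ee_rot: [0.194, 2.635, -0.05]
force: [0.1, 0.9, 0.1]
width: 0.005
gripper_force: 0.0
```

```bash
python3 - <<'E'
from fit import *
go(((.017,-.022,.152),.5),((-.12,-.022,.2),.5))
a=get_image("scene")[120:300,200:440]; b=get_image("side")[120:300,200:440]
cv2.imwrite("pics/s5.png",np.hstack([cv2.resize(x,(400,300)) for x in(a,b)])[:,:,::-1])
E
```

```text
t 9.4 pos [0.5443 0.2081 0.1489] F [0.13 0.94 0.12] q [-0.75  0.3   0.08  2.17  0.83  0.47  0.03]
local [ 0.0136 -0.0221  0.1489]
(0.017, -0.022, 0.152) 0.5 [-0.0045, 0.0001, -0.001] [-0.001, 0.0002, -0.0019]
(-0.12, -0.022, 0.2) 0.5 [0.0927, -0.0002, -0.1089] [-0.001, 0.0002, -0.0019]
```

View pics/s5.png

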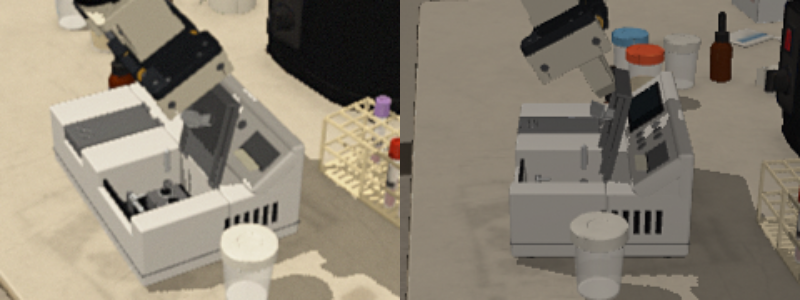

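The hatch now leans back past upright, with its edge at (622,70) in the side crop. I'll nudge it until the stop shows up as force.

jog_arm([
  [[-0.0015,0,0.001,0,0,0,1],[-0.003,0,0.0015,0,0,0,1],[-0.0035,0,0.002,0,0,0,1],[-0.0035,0,0.002,0,0,0,1]],
])

```text
clock: 9.83
position: [0.5479, 0.2077, 0.1488]
ee_rot: [0.194, 2.635, -0.049]
force: [-0.5, 0.2, -0.2]
width: 0.005
gripper_force: 0.4
```

jog_arm([
  [[-0.0015,0,0.001,0,0,0,1],[-0.003,0,0.0015,0,0,0,1],[-0.003,0,0.0015,0,0,0,1]],
])

```text
clock: 10.08
position: [0.5496, 0.2076, 0.1483]
ee_rot: [0.192, 2.638, -0.05]
force: [-12.1, 0.5, 6.3]
width: 0.005
gripper_force: 6.5
```

Stop reached at about 13 N. Backing off now.

jog_arm([
  [[0.01,0,-0.006,0,0,0,1],[0.03,0,-0.016,0,0,0,1],[0.06,0,-0.04,0,0,0,1],[0.08,0,-0.08,0,0,0,1],[0.1,0,-0.11,0,0,0,1],[0.1,0,-0.11,0,0,0,1],[0.1,0,-0.11,0,0,0,1],[0.1,0,-0.11,0,0,0,1],[0.1,0,-0.11,0,0,0,1],[0.1,0,-0.11,0,0,0,1]],
])

```text
clock: 10.92
position: [0.4129, 0.2269, 0.1969]
ee_rot: [0.196, 2.636, -0.052]
force: [-0.7, 0.2, -0.8]
width: 0.002
gripper_force: 0.0
```

```bash
python3 - <<'E'
from fit import *
go()
a=get_image("scene")[120:300,200:440]; b=get_image("side")[120:300,200:440]
cv2.imwrite("pics/s6.png",np.hstack([cv2.resize(x,(400,300)) for x in(a,b)])[:,:,::-1])
for t in(1.6,1.7,1.83): print(t,np.round((proj("side",loc((.006-.096*np.cos(t),-.093,.0765+.096*np.sin(t))))-[200,120])*5/3))
E
```

```text
t 10.92 pos [0.4129 0.2269 0.1969] F [-0.68  0.25 -0.77] q [-0.95  0.08 -0.02  2.29  0.75  0.69 -0.12]
local [-0.1191 -0.0225  0.1969]
1.6 [[206.  94.]]
1.7 [[216.  95.]]
1.83 [[229.  98.]]
```

View pics/s6.png

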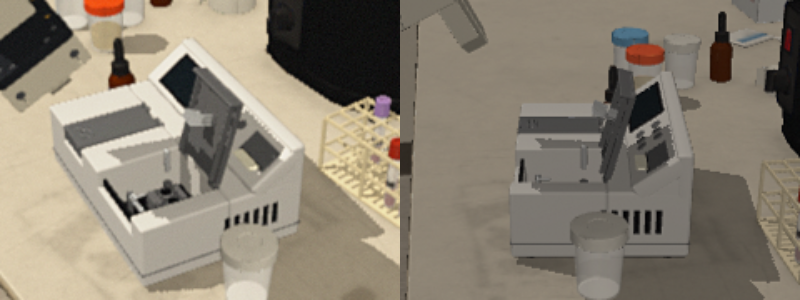

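The hatch stands open on its own. Its near top corner at about (630,97) matches the 229 px predicted for the stop at 1.83 rad. The reagent hatch is shut and the cup and bottle look undisturbed.

```bash
python3 -c "
from cell import *
print(sign_off())"
```

```text
the job is handed in; nothing more can be done
None
```

I pressed the sample-port hatch once, watched it pop and stand ajar by itself, then swung it back to its stop and left it standing open; the job is handed in, but the sign-off returned no verdict.

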